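# Clamp the bracket that matches the sample

### The arm

A 6-joint arm with a two-finger parallel gripper is mounted at the origin on a cart in front of the work surface, level with it; the furniture and walls round the work are solid. World frame = base frame: x ahead of the robot, y to its left, z up, the work surface at z = 0. Lengths are in mm, angles in degrees, forces in N, time in s.
With the tool pointing down it reaches from about 350 to 850 mm from the base axis. Payload 8.1 kg.
Tool frame: the origin (TCP) lies midway between the tips of the shut fingers; the grasp point (between the pads) lies 19 mm behind it; x points along the fingers, y is the direction in which the jaws open and shut, and the axes are right-handed (so a half turn about x gives the same grasp; the last joint's range is limited). The gripper opens to 85 mm and grips with 20 to 120 N. Pads are 22 mm wide; open, the fingers measure 114 mm over their backs; the gripper's body (76 mm by 85 mm) begins 54 mm behind the grasp point. The pads swing forward as they close: fully open they stand 13 mm farther back than shut.
Start: joints at [-71.471, 7.471, 85.268, -0, 87.261, -4.893], TCP at [238.525, -550.555, 231.292] pointing down, gripper open.
Joint ranges: [-169.43, 169.43], [-51.17, 129.36], [1.28, 143.12], [-76.62, 256.62], [0, 156.53], [-152.29, 152.29]. Speed limits (degrees/s): [136.94, 136.94, 159.86, 180, 180, 180].

### API

Orientations are given as [roll, pitch, yaw] about the fixed x, y, z axes, in that order (R = Rz(yaw) Ry(pitch) Rx(roll)).
In Python, from bench import sense, snapshot, hand_in gives the robot as it stands.
- The arm moves only by the tool drive_tool, never from a script. Its argument "deltas" is a list of rows, each a list of 7 numbers: the closure in counts, from 0 (fully open) to 255 (shut), then the shift along the tool's x, y, z in m, then the turn, a rotation vector about the tool's x, y, z in rad. A call has exactly 10 rows; each row is the pose to reach, as a shift and turn from the pose commanded when the call began, along the tool's axes at that moment; what a row does not reach only later rows make up. A row lasts 1/12 s, in which the tool goes at most 41.7 mm and 7.16 degrees, less where a joint would pass 70% of its speed; a pose out of reach is approached as far as the arm can. A call with a gripper value outside its range is refused whole. The fingers move at their own pace and stop on an object; "squeeze" is the grip in N (left out, the last holds). Time passes only in rows, so rows that repeat a pose let the fingers close, or fill a call up. It gives the time, the measured TCP pose, the force and the opening at its end, in the units of the state.
- sense(): the state, without advancing time (a new reading comes with each control period).
- snapshot(name): name is "scene" or "top" or "wrist"; returns a dict with "frame" (420x560x3 uint8, blue, green, red), "fx", "fy", "cx", "cy" (pixels), "k1" (the pictures are not rectified: a ray, as slopes to the right and down, at radius r is drawn at 1 + k1 r^2 times it, then the intrinsics apply), "rvec" (rotation vector, rad) and "tvec" (3), from world to camera coordinates, as OpenCV has them. Camera axes: x right, y down, z forward; pixel columns grow to the right and rows downward; lengths in mm; the calibration is good to about 2 mm. A picture is of the moment at which its call begins. There is no depth.
- hand_in(): hands the job in, once; it reports no verdict.
The state is a dict: "time": time; "joint_pos": joint angles; "qd": joint speeds; "joint_efforts": joint torques, N m; "tool_pos": TCP position; "tcp_rot": TCP orientation; "ft_force": force on the tool from outside, world axes, zero at the start; "wrist_torque": the same for the moment, N m; "finger_gap": finger opening in mm.
Only numpy, scipy, OpenCV 4.12 (cv2) and the standard library are available. Lean on these libraries where they do the work, as an engineer would, in place of code of your own. Each camera call takes 0.05 s, during which the arm holds its last target.

### The job

Two blue fixture plates each hold a flat steel bracket beside a red swing clamp that is still open; on the plate whose bracket has the same shape as the sample bracket lying on the bench, lock the clamp. Take the big flat driver out of its stand, seat its blade in the clamp's slotted brass screw and, keeping the blade in the slot, turn it clockwise in one go until the red bar lies across the bracket against its stop; then put the driver back upright in its stand. Leave the other clamp, both clamped brackets and the sample as they are.

Things in the scene. Friction and masses are not known exactly. Their poses are not given: they have to be found in the camera images.
- driver_grip (a point): middle of the yellow handle of the loose flat driver (0.18 kg), upright in its stand, blade down. Handle: bar 36 mm (own x) by 24 mm (own y), 64 mm high (32 mm above and below this point); grasp across the 24 mm from above. Below it a round collar, 40 mm across, 6 mm thick, rests on the stand; below that 80 mm of shank (18 mm round) and blade. Own z points from blade to handle
- driver_tip (a point): middle of the blade's lower edge, 118 mm below driver_grip along the driver's own z. The blade is 22 mm wide along the driver's own x, 4.5 mm thick along its own y, straight for the last 18 mm
- stand_mouth (a point): centre of the bore at the top face of the driver's wooden stand, a fixed block 64 x 64 mm, top 90 mm above the bench. The bore is 28 mm wide, upright and 83 mm deep, with a 4 mm chamfer; with the driver's collar resting on the top face driver_grip is 38 mm above this point and the blade's tip 80 mm below it
- slot_angle (a point): floor centre of the slot in the 40 mm brass screw head of the clamp over the L-shaped bracket: the clamp to lock, as the sample is L-shaped. 34 mm above the bench; the head's top is 12 mm higher. The slot runs right across along this point's own x, is 6.5 mm wide (own y), flaring to 12.5 mm in the top 3 mm. The red bar, fixed to the screw, points along own -x. z is up
- clamp_angle (a joint): angle of that screw and its bar in rad, growing clockwise seen from above (this is locking); 0 = open, pi/2 = locked, where it meets a firm stop. It starts between 0.15 and 0.45 and stays where it is left: dry friction of 0.12 N m. The blade has about 0.09 rad of play each way in the slot
- bar_angle (a point): top of the red bar of that clamp near its free end, 50 mm from the screw's axis, 30 mm above the bench
- bracket_angle_mid (a point): centre of the L-shaped bracket (100 x 56 mm, 8 mm thick, loose, 0.22 kg) between pins on its fixture; once locked the bar lies 2 mm above it. The fixtures (fixed) are blue plates 120 x 124 mm, 12 mm thick
- slot_tee (a point): as slot_angle, for the clamp on the fixture with the T-shaped bracket, which is to be left alone
- clamp_tee (a joint): as clamp_angle, for the clamp on the fixture with the T-shaped bracket
- bar_tee (a point): as bar_angle, for the clamp on the fixture with the T-shaped bracket
- bracket_tee_mid (a point): centre of the T-shaped bracket (100 x 56 mm, 8 mm thick, loose) between pins on its fixture
- sample_mid (a point): centre of the sample lying on the bench, a loose L-shaped bracket, the same as the one at bracket_angle_mid
Not all that is in view belongs to the job. What is meant by the part that bears driver_grip is not orange, and is the smaller of those in its own colour.

How it is judged (in metres and radians):
On the way, in this order (a step that is already met when the one before it is completed fails the run):
1. the driver's blade is seated in the slot of the right clamp, which is still open (distance between driver_tip and slot_angle below 0.009 m and z of driver_tip in the frame of slot_angle below 0.006 m and angle between the x axis of driver_tip and the x axis of slot_angle, either way round below 0.25 rad and value of joint clamp_angle below 0.8 rad), for 0.1 s.
2. the clamp is locked with the blade still seated in the slot (value of joint clamp_angle above 1.37 rad and distance between driver_tip and slot_angle below 0.012 m), for 0.1 s.
At the end, for the whole second after the job is handed in: The clamp over the L-shaped bracket is turned to at least 1.37 rad (within 0.2 rad of its stop), and the driver stands at rest, upright within 0.1 rad, in its stand, collar within 4 mm of the top face and axis within 10 mm of the bore's (value of joint clamp_angle above 1.37 rad and horizontal distance between driver_grip and stand_mouth below 0.01 m and z of driver_grip in the frame of stand_mouth below 0.042 m and angle between driver_grip's own z axis and vertical below 0.1 rad and linear speed of driver below 0.02 m/s); the robot touches nothing.
It fails at once if the blade leaves the slot half-way through the turn (value of joint clamp_angle between 0.8 and 1.3 rad and distance between driver_tip and slot_angle above 0.02 m).
It fails at once if a clamp is moved with the fingers (contact force between the fingers and clamp_angle above 2 N or contact force between the fingers and clamp_tee above 2 N).
It fails at once if the other clamp is turned (distance of bar_tee from where it was at the start of the episode above 0.008 m).
It fails at once if a bracket or the sample is shifted by more than 10 mm (distance of any of bracket_angle_mid, bracket_tee_mid, sample_mid from where it was at the start of the episode above 0.01 m).
It also fails if it takes over 61 s, if anything falls off the work surface, if the arm or the gripper's body presses on something with over 40 N, if the wrist force passes 120 N, or if a joint passes its speed limit or range.

## Working session

There is one attempt and no reset: what is moved stays moved. The work goes in short steps, Python scripts to look and compute and a tool call to move; the robot and the scene stay as the last step left them, time stands still between calls to the robot, and variables do not carry over. Pictures are saved under pics/ and viewed, and the job is handed in when it is done.

Besides the shell and the picture viewer there is one more tool, called after "Request:" as a command line: name --pt "numbers of a row" for each row, then --argument value for the rest. drive_tool: Moves the arm, as the interface text tells. Its arguments: {"type":"object","properties":{"deltas":{"type":"array","items":{"type":"array","items":{"type":"number"}}},"squeeze":{"type":"number"}},"required":["deltas"]}

```bash
ls; mkdir -p pics; python3 - <<'E'
from bench import sense,snapshot
import cv2,pickle
for n in ["scene","top","wrist"]:
    s=snapshot(n); cv2.imwrite(f"pics/{n}0.png",s["frame"]); pickle.dump(s,open(f"{n}0.pkl","wb"))
    print(n,{k:v for k,v in s.items() if k!="frame"})
print(sense())
E
```

```text
pics
scene {'fx': 542.8583161639312, 'fy': 542.8583161639312, 'cx': 279.6500131368681, 'cy': 209.63840724842245, 'k1': -0.05324102169059375, 'rvec': array([ 0.94065461, -2.44884129,  1.12073625]), 'tvec': array([ 397.93923363,  250.89883396, 1222.6430776 ])}
top {'fx': 383.4022163339771, 'fy': 383.4022163339771, 'cx': 277.102590502092, 'cy': 203.49982376684858, 'k1': -0.07044483195331508, 'rvec': array([ 2.14179123, -2.16417037,  0.14592152]), 'tvec': array([  34.94192324,  460.43487774, 1039.68879656])}
wrist {'fx': 351.8024584100393, 'fy': 351.8024584100393, 'cx': 272.8525161564246, 'cy': 211.02271635542573, 'k1': -0.05691438101305343, 'rvec': array([-2.42563465,  1.59192995,  0.22354713]), 'tvec': array([-599.48720462,  -35.25662938,  379.29093797])}
{'time': 0.15, 'joint_pos': array([-7.14691610e+01,  7.50500532e+00,  8.53153111e+01,  1.56098631e-03,
        8.72615433e+01, -4.89503954e+00]), 'qd': array([ 0.03449158, -0.06583539, -0.0923039 , -0.080816  , -0.11364326,
       -0.0471653 ]), 'joint_efforts': array([ 1.68652110e-03, -5.70065653e+01, -5.01156199e+01, -7.32621447e-05,
        9.70224413e-03,  4.13351802e-05]), 'tool_pos': array([ 238.41331666, -550.13856739,  230.48361783]), 'tcp_rot': array([-95.98616093,  89.91812549, 107.43964194]), 'ft_force': array([ 0.53097041, -0.22176835,  0.26679879]), 'wrist_torque': array([0.01986891, 0.01049661, 0.00425303]), 'finger_gap': 85.60199051121056}
```

View pics/scene0.png

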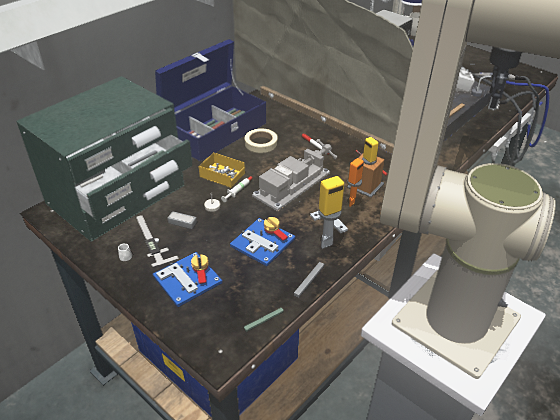

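View pics/top0.png

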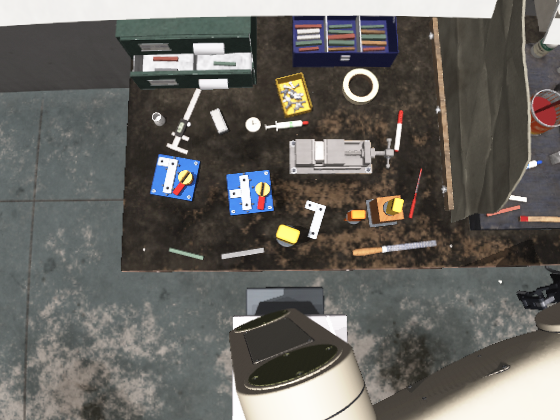

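View pics/wrist0.png

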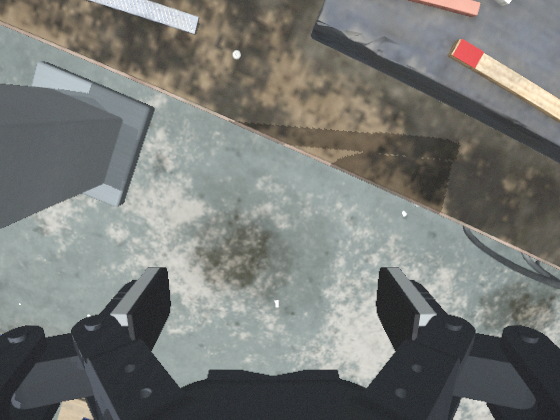

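```bash
python3 - <<'E'
import cv2
t=cv2.imread("pics/top0.png"); s=cv2.imread("pics/scene0.png")
a=t[145:260,140:300]; cv2.imwrite("pics/za.png",cv2.resize(a,None,fx=5,fy=5,interpolation=cv2.INTER_CUBIC))
a=t[150:265,270:430]; cv2.imwrite("pics/zb.png",cv2.resize(a,None,fx=5,fy=5,interpolation=cv2.INTER_CUBIC))
a=s[130:260,300:400]; cv2.imwrite("pics/zc.png",cv2.resize(a,None,fx=4.5,fy=4.5,interpolation=cv2.INTER_CUBIC))
a=s[205:310,145:305]; cv2.imwrite("pics/zd.png",cv2.resize(a,None,fx=5,fy=5,interpolation=cv2.INTER_CUBIC))
E
```

```text
(no output)
```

View pics/za.png

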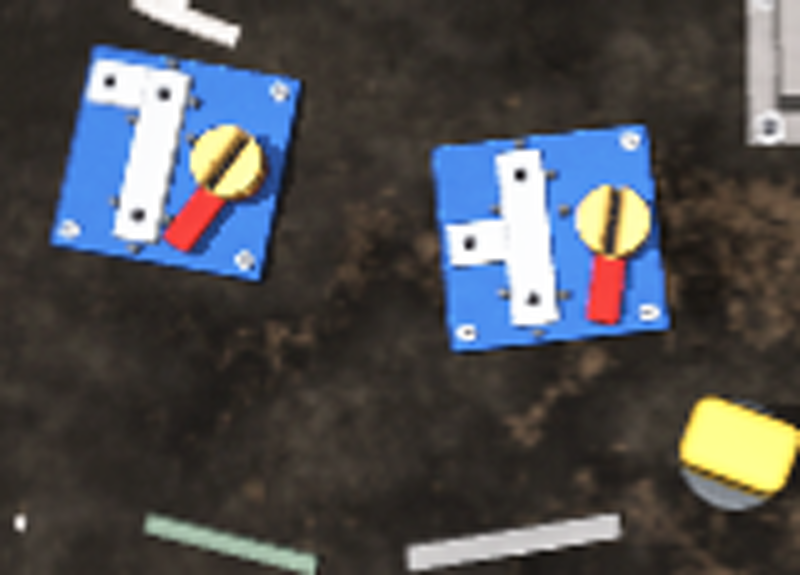

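View pics/zb.png

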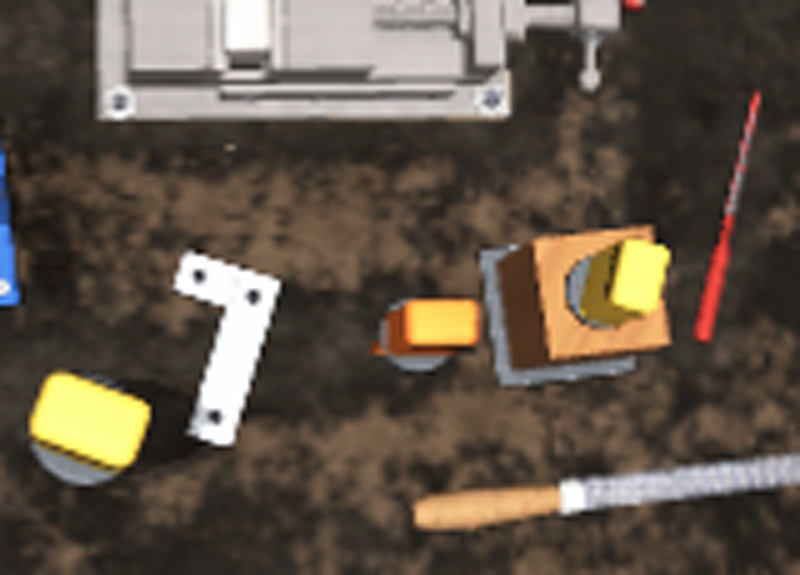

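View pics/zc.png

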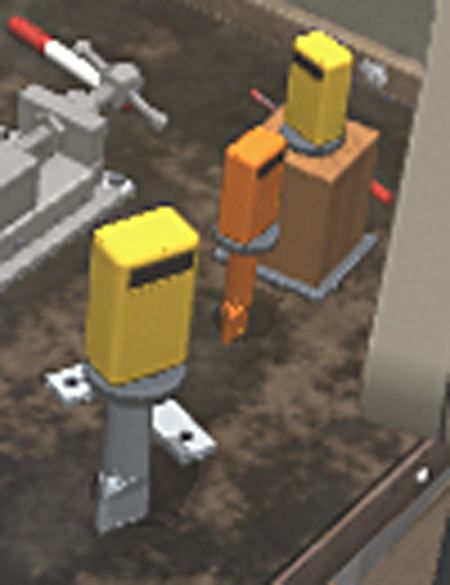

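View pics/zd.png

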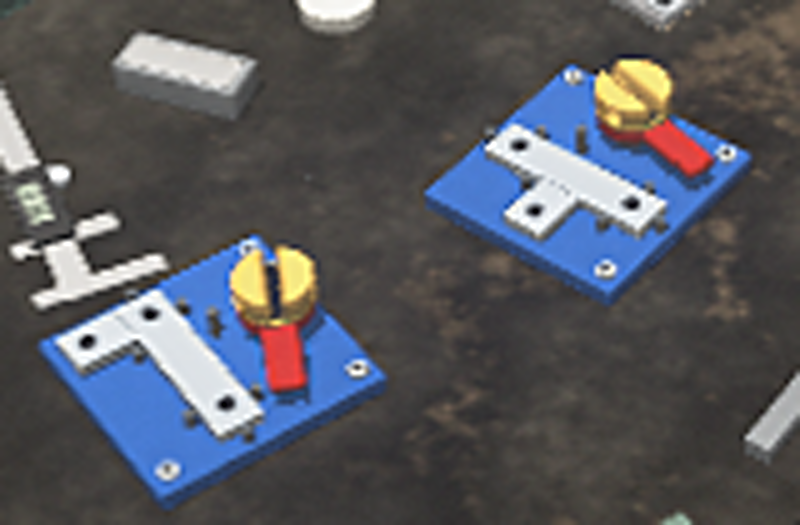

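```bash
cat > h.py <<'E'
import cv2,numpy as np,pickle
def ray(s,uv):
    K=np.array([[s['fx'],0,s['cx']],[0,s['fy'],s['cy']],[0,0,1]])
    p=cv2.undistortPoints(np.array(uv,float).reshape(-1,1,2),K,np.array([s['k1'],0,0,0.])).reshape(-1,2)
    R,_=cv2.Rodrigues(s['rvec']); d=np.c_[p,np.ones(len(p))]@R; c=-R.T@np.array(s['tvec']); return c,d
def atz(s,uv,z):
    c,d=ray(s,uv); t=(z-c[2])/d[:,2]; return c+d*t[:,None]
def proj(s,P):
    K=np.array([[s['fx'],0,s['cx']],[0,s['fy'],s['cy']],[0,0,1]])
    return cv2.projectPoints(np.array(P,float).reshape(-1,1,3),np.array(s['rvec']),np.array(s['tvec']),K,np.array([s['k1'],0,0,0.]))[0].reshape(-1,2)
def zoom(p,off,f): return (np.array(p,float)+.5)/f-.5+np.array(off)
E
python3 - <<'E'
from h import *
np.set_printoptions(precision=1,suppress=True)
t=pickle.load(open("top0.pkl","rb"))
def rep(n,p,off,z):
    P=atz(t,zoom(p,off,5),z); print(n,P[:,:2].tolist() and np.round(P[:,:2],1).tolist(),'mean',P.mean(0), 'edges',np.linalg.norm(np.diff(P[:,:2],axis=0),axis=1)); 
    d=np.diff(P[:,:2],axis=0); print('   ang',np.degrees(np.arctan2(d[:,1],d[:,0])))
b=(270,150);a=(140,145)
rep('stand',[(533,238),(655,226),(670,343),(550,360)],b,90)
rep('handle',[(625,240),(668,250),(655,318),(610,305)],b,160)
rep('plate',[(95,45),(300,80),(262,282),(50,243)],a,12)
rep('head',[(228,162)],a,46)
rep('slot',[(208,190),(250,137)],a,46)
rep('bar',[(180,240)],a,30)
rep('plateT',[(432,147),(645,125),(668,327),(452,350)],a,12)
rep('headT',[(613,220)],a,46)
rep('big',[(60,372),(150,405),(122,470),(30,430)],b,170)
rep('orange',[(408,300),(480,300),(475,345),(405,345)],b,150)
E
```

```text
stand [[467.0, -233.0], [472.8, -299.1], [410.1, -303.8], [401.9, -239.2]] mean [ 438.  -268.8   90. ] edges [66.3 62.8 65.1]
   ang [ -85.  -175.7   97.2]
handle [[455.1, -260.4], [449.9, -281.8], [416.2, -273.4], [422.9, -251.3]] mean [ 436.  -266.7  160. ] edges [22.  34.8 23.1]
   ang [-103.7  166.1   73.2]
plate [[613.6, 374.0], [590.9, 253.2], [473.0, 272.9], [497.0, 396.2]] mean [543.6 324.1  12. ] edges [122.9 119.6 125.7]
   ang [-100.6  170.5   79. ]
head [[536.0, 285.8]] mean [536.  285.8  46. ] edges []
   ang []
slot [[520.2, 296.6], [550.1, 273.7]] mean [535.1 285.2  46. ] edges [37.6]
   ang [-37.5]
bar [[494.8, 315.9]] mean [494.8 315.9  30. ] edges []
   ang []
plateT [[550.4, 176.2], [562.0, 53.5], [444.8, 41.4], [432.9, 163.9]] mean [497.5 108.7  12. ] edges [123.2 117.8 123.1]
   ang [ -84.6 -174.1   95.5]
headT [[500.8, 71.0]] mean [500.8  71.   46. ] edges []
   ang []
big [[392.1, 20.2], [375.8, -22.9], [344.8, -9.0], [364.4, 34.9]] mean [369.3   5.8 170. ] edges [46.1 34.  48. ]
   ang [-110.8  155.7   65.9]
orange [[427.6, -153.2], [427.2, -189.1], [404.8, -185.7], [405.2, -150.9]] mean [ 416.2 -169.7  150. ] edges [36.  22.7 34.9]
   ang [-90.6 171.4  89.3]
```

```bash
cat >> h.py <<'E'
from scipy.spatial.transform import Rotation as Ro
def yaw2R(yd):  # tool x down, tool y horizontal at yd degrees
    a=np.radians(yd); x=np.array([0,0,-1.]); y=np.array([np.cos(a),np.sin(a),0]); return np.c_[x,y,np.cross(x,y)]
def st():
    from bench import sense
    s=sense(); R=Ro.from_euler('xyz',s['tcp_rot'],degrees=True).as_matrix()
    print('t',round(s['time'],2),'pos',np.round(s['tool_pos'],1),'yd %.2f'%np.degrees(np.arctan2(R[1,1],R[0,1])),'xaxis',np.round(R[:,0],4),'q',np.round(s['joint_pos'],1),'F',np.round(s['ft_force'],1),'T',np.round(s['wrist_torque'],2),'gap',round(s['finger_gap'],1)); return s,R
def delta(p0,y0,p1,y1):
    R0=yaw2R(y0); d=R0.T@(np.array(p1,float)-np.array(p0))/1000; w=Ro.from_matrix(R0.T@yaw2R(y1)).as_rotvec()
    print('d',np.round(d,4),'w',np.round(w,4))
E
python3 - <<'E'
from h import *
st()
E
```

```text
t 0.15 pos [ 238.4 -550.1  230.5] yd -66.57 xaxis [-4.0e-04  1.4e-03 -1.0e+00] q [-71.5   7.5  85.3   0.   87.3  -4.9] F [ 0.5 -0.2  0.3] T [0.02 0.01 0.  ] gap 85.6
```

```bash
python3 - <<'E'
from h import *
delta((238.5,-550.6,231.3),-66.58,(290,-300,270),-10)
E
```

```text
d [-0.0387 -0.2095 -0.1469] w [-0.9875  0.      0.    ]
```

Request:
drive_tool --pt "60 -0.002 -0.01 -0.007 -0.05 0 0" --pt "60 -0.006 -0.03 -0.021 -0.14 0 0" --pt "60 -0.011 -0.056 -0.039 -0.26 0 0" --pt "60 -0.016 -0.084 -0.059 -0.39 0 0" --pt "60 -0.021 -0.112 -0.078 -0.52 0 0" --pt "60 -0.026 -0.139 -0.098 -0.65 0 0" --pt "60 -0.031 -0.165 -0.116 -0.77 0 0" --pt "60 -0.036 -0.189 -0.132 -0.88 0 0" --pt "60 -0.039 -0.204 -0.143 -0.95 0 0" --pt "60 -0.04 -0.21 -0.147 -0.98 0 0" --squeeze 60

```text
time: 0.98
tool_pos: [290.6, -297.5, 271.9]
tcp_rot: [77.7, 89.9, -22.4]
ft_force: [-0.2, 0.7, -0.1]
finger_gap: 65.3
```

```bash
python3 - <<'E'
from h import *
R0=yaw2R(-66.58); p=np.array((238.525,-550.555,231.292))+1000*R0@np.array([-.04,-.21,-.147]); print(p)
s,R=st()
yc=-66.58+np.degrees(.98); print(yc)
delta(p,yc,(432,-266,285),54)
E
```

```text
[ 289.94621616 -299.42782399  271.292     ]
t 0.98 pos [ 290.6 -297.5  271.9] yd -10.10 xaxis [ 1.1e-03 -4.0e-04 -1.0e+00] q [-52.8 -23.  108.8   0.   94.1 -42.7] F [-0.2  0.7 -0.1] T [ 0.01  0.03 -0.05] gap 65.3
-10.43013607717932
d [-0.0137  0.1337 -0.0586] w [-1.1245  0.      0.    ]
```

Request:
drive_tool --pt "60 -0.001 0.008 -0.003 -0.08 0 0" --pt "60 -0.003 0.022 -0.01 -0.2 0 0" --pt "60 -0.004 0.037 -0.016 -0.32 0 0" --pt "60 -0.006 0.053 -0.023 -0.44 0 0" --pt "60 -0.007 0.069 -0.03 -0.56 0 0" --pt "60 -0.009 0.085 -0.037 -0.68 0 0" --pt "60 -0.011 0.101 -0.044 -0.8 0 0" --pt "60 -0.012 0.115 -0.05 -0.92 0 0" --pt "60 -0.013 0.127 -0.056 -1.04 0 0" --pt "60 -0.014 0.134 -0.059 -1.12 0 0"

```text
time: 1.82
tool_pos: [433.4, -265.7, 284.6]
tcp_rot: [173.9, 90.0, 138.0]
ft_force: [0.3, 0.1, -0.4]
finger_gap: 65.0
```

Request:
drive_tool --pt "60 0 0 0 -0.05 0 0" --pt "60 0 0 0 -0.12 0 0" --pt "60 0 0 0 -0.2 0 0" --pt "60 0 0 0 -0.28 0 0" --pt "60 0 0 0 -0.34 0 0" --pt "60 0 0 0 -0.38 0 0" --pt "60 0 0 0 -0.38 0 0" --pt "60 0 0 0 -0.38 0 0" --pt "60 0 0 0 -0.38 0 0" --pt "60 0 0 0 -0.38 0 0"

```text
time: 2.65
tool_pos: [432.3, -265.8, 285.1]
tcp_rot: [168.9, 90.0, 154.3]
ft_force: [-0.3, -0.7, 0.4]
finger_gap: 65.4
```

```bash
python3 - <<'E'
from h import *
from bench import snapshot
R0=yaw2R(-10.43); p=np.array([ 289.946,-299.428,271.292])+1000*R0@np.array([-.014,.134,-.059]); print(p,-10.43+np.degrees(1.5))
st()
s=snapshot("wrist"); cv2.imwrite("pics/w1.png",s["frame"]); pickle.dump(s,open("w1.pkl","wb"))
s=snapshot("top"); cv2.imwrite("pics/t1.png",s["frame"]); pickle.dump(s,open("t1.pkl","wb"))
E
```

```text
[ 432.41290632 -265.66143955  285.292     ] 75.51366926962348
t 2.65 pos [ 432.3 -265.8  285.1] yd 75.43 xaxis [-3.e-04  1.e-04 -1.e+00] q [ -37.4   -7.9   95.    -0.    92.9 -112.8] F [-0.3 -0.7  0.4] T [-0.03  0.    0.01] gap 65.4
```

View pics/w1.png

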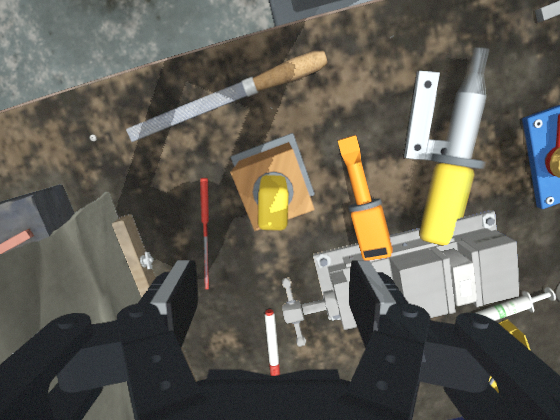

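```bash
python3 - <<'E'
import cv2
t=cv2.imread("pics/w1.png")
a=t[125:245,215:335]; cv2.imwrite("pics/w1z.png",cv2.resize(a,None,fx=5,fy=5,interpolation=cv2.INTER_CUBIC))
E
```

```text
(no output)
```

View pics/w1z.png

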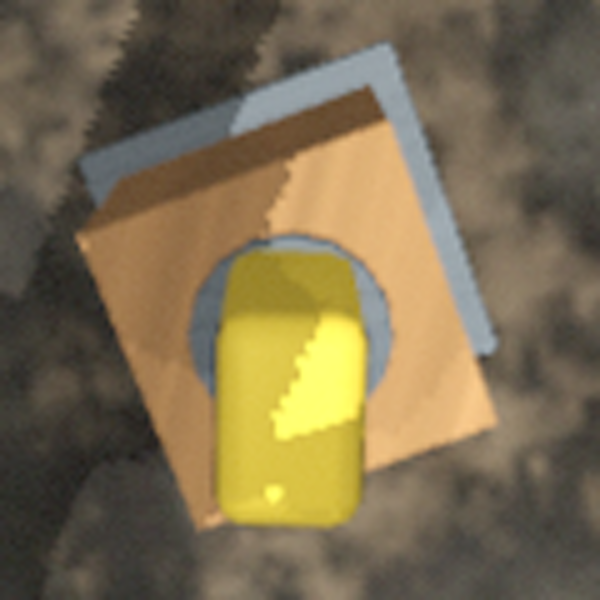

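```bash
python3 - <<'E'
from h import *
t=pickle.load(open("w1.pkl","rb"))
def rep(n,p,off,z):
    P=atz(t,zoom(p,off,5),z); d=np.diff(P[:,:2],axis=0);print(n,np.round(P.mean(0),1), 'edges',np.round(np.linalg.norm(d,axis=1),1),'ang',np.round(np.degrees(np.arctan2(d[:,1],d[:,0])),1))
o=(215,125)
rep('stand',[(78,237),(388,122),(497,425),(200,530)],o,90)
rep('handle',[(219,320),(366,318),(362,522),(215,522)],o,160)
rep('collar',[(291,336)],o,96)
rep('collarw',[(190,336),(392,336)],o,96)
E
```

```text
stand [ 439.3 -267.6   90. ] edges [63.9 64.2 63.7] ang [ 95.7   6.1 -84.2]
handle [ 438.2 -267.3  160. ] edges [22.9 33.6 23.7] ang [  76.3  -15.  -104.5]
collar [ 438.7 -267.4   96. ] edges [] ang []
collarw [ 438.7 -267.4   96. ] edges [39.1] ang [75.5]
```

```bash
python3 - <<'E'
from h import *
delta((432.413,-265.661,285.292),75.51,(438.8,-267.5,110),75.51)
E
```

```text
d [ 0.1753 -0.0002  0.0066] w [0. 0. 0.]
```

Request:
drive_tool --pt "60 0.006 0 0.003 0 0 0" --pt "60 0.018 0 0.0066 0 0 0" --pt "60 0.034 0 0.0066 0 0 0" --pt "60 0.052 0 0.0066 0 0 0" --pt "60 0.072 0 0.0066 0 0 0" --pt "60 0.092 0 0.0066 0 0 0" --pt "60 0.112 0 0.0066 0 0 0" --pt "60 0.13 0 0.0066 0 0 0" --pt "60 0.145 0 0.0066 0 0 0" --pt "60 0.155 0 0.0066 0 0 0"

```text
time: 3.58
tool_pos: [437.6, -266.3, 126.9]
tcp_rot: [157.1, 89.8, 142.6]
ft_force: [0.9, -0.9, 0.6]
finger_gap: 65.4
```

Request:
drive_tool --pt "60 0.006 0 0 0 0 0" --pt "60 0.012 0 0 0 0 0" --pt "60 0.017 0 0 0 0 0" --pt "60 0.02 0 0 0 0 0" --pt "60 0.02 0 0 0 0 0" --pt "150 0.02 0 0 0 0 0" --pt "220 0.02 0 0 0 0 0" --pt "255 0.02 0 0 0 0 0" --pt "255 0.02 0 0 0 0 0" --pt "255 0.02 0 0 0 0 0" --squeeze 60

```text
time: 4.42
tool_pos: [439.3, -267.6, 111.0]
tcp_rot: [-21.5, 89.9, -36.0]
ft_force: [0.3, 0.5, 3.3]
finger_gap: 23.4
```

```bash
python3 - <<'E'
from h import *
st()
E
```

```text
t 4.42 pos [ 439.3 -267.6  111. ] yd 75.51 xaxis [ 1.1e-03 -8.0e-04 -1.0e+00] q [ -37.1   -0.6  106.6    0.    74.  -112.6] F [0.3 0.5 3.3] T [0.04 0.02 0.01] gap 23.4
```

Request:
drive_tool --pt "255 0 0 0 0 0 0" --pt "255 0 0 0 0 0 0" --pt "255 -0.004 0 0 0 0 0" --pt "255 -0.012 0 0 0 0 0" --pt "255 -0.022 0 0 0 0 0" --pt "255 -0.034 0 0 0 0 0" --pt "255 -0.048 0 0 0 0 0" --pt "255 -0.062 0 0 0 0 0" --pt "255 -0.076 0 0 0 0 0" --pt "255 -0.09 0 0 0 0 0" --squeeze 90

```text
time: 5.25
tool_pos: [438.9, -267.4, 202.3]
tcp_rot: [-24.1, 89.9, -38.5]
ft_force: [0.2, 0.3, -1.8]
finger_gap: 23.0
```

Request:
drive_tool --pt "255 -0.014 0 0 0 0 0" --pt "255 -0.028 0 0 0 0 0" --pt "255 -0.042 0 0 0 0 0" --pt "255 -0.054 0 0 0 0 0" --pt "255 -0.062 0 0 0 0 0" --pt "255 -0.067 0 0 0 0 0" --pt "255 -0.07 0 0 0 0 0" --pt "255 -0.07 0 0 0 0 0" --pt "255 -0.07 0 0 0 0 0" --pt "255 -0.07 0 0 0 0 0"

```text
time: 6.08
tool_pos: [438.5, -267.1, 269.4]
tcp_rot: [156.9, 89.9, 142.4]
ft_force: [0.1, -0.7, -1.1]
finger_gap: 23.2
```

```bash
python3 - <<'E'
from h import *
from bench import snapshot
st()
s=snapshot("scene"); cv2.imwrite("pics/s2.png",s["frame"])
delta((438.8,-267.5,270.3),75.51,(505,10,280),64)
E
```

```text
t 6.08 pos [ 438.5 -267.1  269.4] yd 75.52 xaxis [-1.2e-03  9.0e-04 -1.0e+00] q [ -37.1   -6.7   95.6    0.    91.2 -112.6] F [ 0.1 -0.7 -1.1] T [-0.07  0.01 -0.01] gap 23.2
d [-0.0097  0.2852 -0.0053] w [0.2009 0.     0.    ]
```

View pics/s2.png

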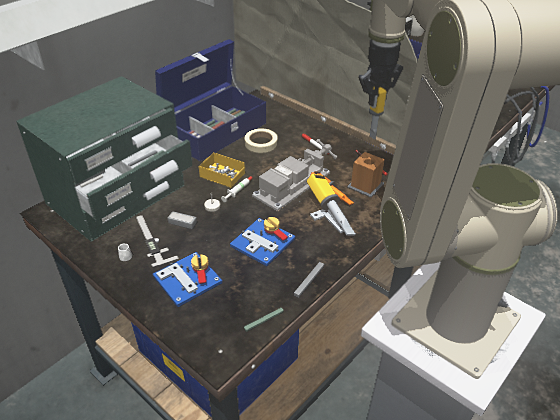

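```bash
python3 - <<'E'
from h import *
from bench import snapshot
s=snapshot("top"); cv2.imwrite("pics/t2.png",s["frame"])
a=cv2.imread("pics/top0.png")[170:260,270:390]; b=s["frame"][170:260,270:390]; c=cv2.imread("pics/t1.png")[170:260,270:390]
cv2.imwrite("pics/cmp.png",cv2.resize(np.vstack([a,b]),None,fx=3.3,fy=3.3,interpolation=cv2.INTER_CUBIC))
E
```

```text
(no output)
```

View pics/cmp.png

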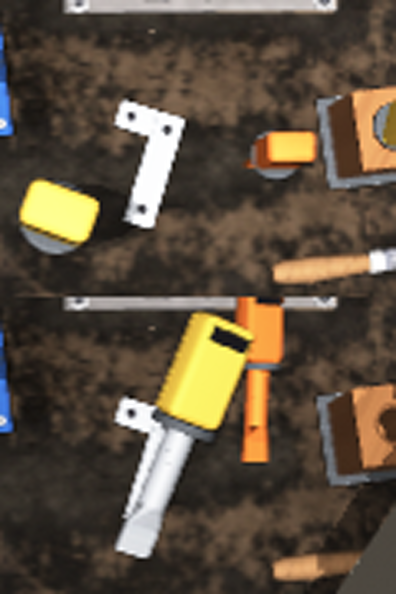

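View pics/t2.png

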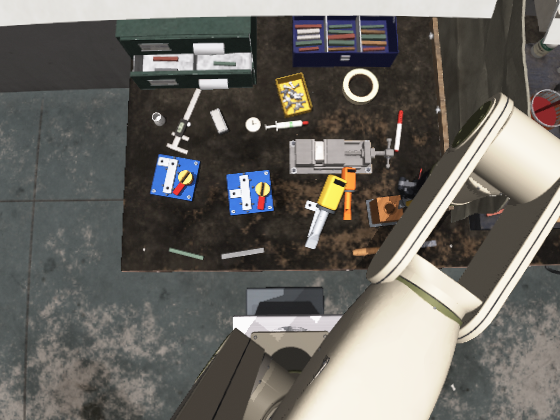

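Request:
drive_tool --pt "255 0 0.012 0 0.01 0 0" --pt "255 -0.001 0.036 -0.001 0.03 0 0" --pt "255 -0.003 0.07 -0.001 0.05 0 0" --pt "255 -0.005 0.108 -0.002 0.07 0 0" --pt "255 -0.006 0.146 -0.003 0.1 0 0" --pt "255 -0.008 0.184 -0.003 0.12 0 0" --pt "255 -0.01 0.22 -0.004 0.15 0 0" --pt "255 -0.01 0.252 -0.005 0.18 0 0" --pt "255 -0.01 0.275 -0.005 0.19 0 0" --pt "255 -0.01 0.285 -0.005 0.2 0 0"

```text
time: 7.02
tool_pos: [505.4, 13.1, 279.9]
tcp_rot: [135.7, 89.9, 109.9]
ft_force: [0.4, -0.5, -1.5]
finger_gap: 23.1
```

```bash
cat >> h.py <<'E'
def adv(p,y,d,w):
    p=np.array(p)+1000*yaw2R(y)@np.array(d); y=y-np.degrees(w); print('cmd',np.round(p,2),round(y,2)); return p,y
E
python3 - <<'E'
from h import *
p,y=adv((438.8,-267.5,270.3),75.51,(-.01,.285,-.005),.2)
st()
delta(p,y,(535.5,285.5,240),53.5)
E
```

```text
cmd [505.27   9.69 280.3 ] 64.05
t 7.02 pos [505.4  13.1 279.9] yd 64.18 xaxis [-4.0e-04  1.1e-03 -1.0e+00] q [ -4.4  -8.2  95.8   0.1  92.4 -68.6] F [ 0.4 -0.5 -1.5] T [-0.02  0.    0.03] gap 23.1
d [ 0.0403  0.2612 -0.0935] w [0.1841 0.     0.    ]
```

Request:
drive_tool --pt "255 0.001 0.012 -0.004 0.01 0 0" --pt "255 0.003 0.034 -0.012 0.03 0 0" --pt "255 0.008 0.066 -0.024 0.05 0 0" --pt "255 0.014 0.1 -0.036 0.07 0 0" --pt "255 0.02 0.134 -0.048 0.09 0 0" --pt "255 0.025 0.168 -0.06 0.11 0 0" --pt "255 0.03 0.202 -0.072 0.14 0 0" --pt "255 0.035 0.232 -0.083 0.16 0 0" --pt "255 0.039 0.253 -0.09 0.175 0 0" --pt "255 0.04 0.261 -0.093 0.184 0 0"

```text
time: 7.85
tool_pos: [534.8, 288.3, 238.4]
tcp_rot: [-145.3, 89.9, 178.3]
ft_force: [-0.3, -0.6, -3.2]
finger_gap: 23.0
```

Request:
drive_tool --pt "255 0 0 0 0 0 0" --pt "255 0 0 0 0 0 0" --pt "255 0 0 0 0 0 0" --pt "255 0 0 0 0 0 0" --pt "255 0 0 0 0 0 0" --pt "255 0 0 0 0 0 0" --pt "255 0 0 0 0 0 0" --pt "255 0 0 0 0 0 0" --pt "255 0 0 0 0 0 0" --pt "255 0 0 0 0 0 0"

```text
time: 8.68
tool_pos: [535.8, 285.2, 240.3]
tcp_rot: [-91.4, 90.0, -127.9]
ft_force: [0.0, 0.1, -1.3]
finger_gap: 23.2
```

```bash
python3 - <<'E'
from h import *
from bench import snapshot
p,y=adv((505.27,9.69,280.3),64.05,(.04,.261,-.093),.184)
st()
for n in ("wrist","top","scene"):
    s=snapshot(n); cv2.imwrite(f"pics/{n}3.png",s["frame"]); pickle.dump(s,open(f"{n}3.pkl","wb"))
s=pickle.load(open("scene3.pkl","rb"))["frame"][190:310,130:270]
cv2.imwrite("pics/s3z.png",cv2.resize(s,None,fx=5,fy=5,interpolation=cv2.INTER_CUBIC))
E
```

```text
cmd [535.86 285.07 240.3 ] 53.51
t 8.68 pos [535.8 285.2 240.3] yd 53.51 xaxis [-0. -0. -1.] q [ 23.2   8.3  83.4  -0.   88.3 -30.3] F [ 0.   0.1 -1.3] T [0.04 0.03 0.04] gap 23.2
```

View pics/wrist3.png

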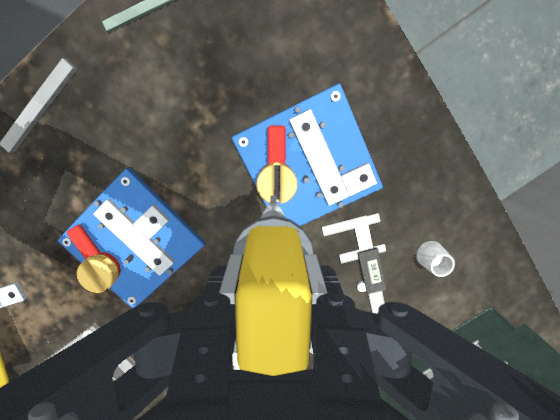

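View pics/s3z.png

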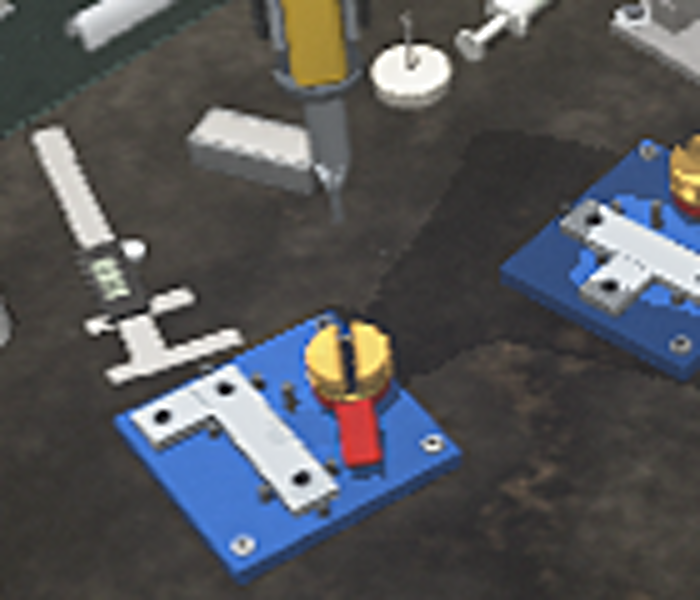

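```bash
python3 - <<'E'
import cv2
t=cv2.imread("pics/wrist3.png")
a=t[110:230,215:335]; cv2.imwrite("pics/w3z.png",cv2.resize(a,None,fx=5,fy=5,interpolation=cv2.INTER_CUBIC))
E
```

```text
(no output)
```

View pics/w3z.png

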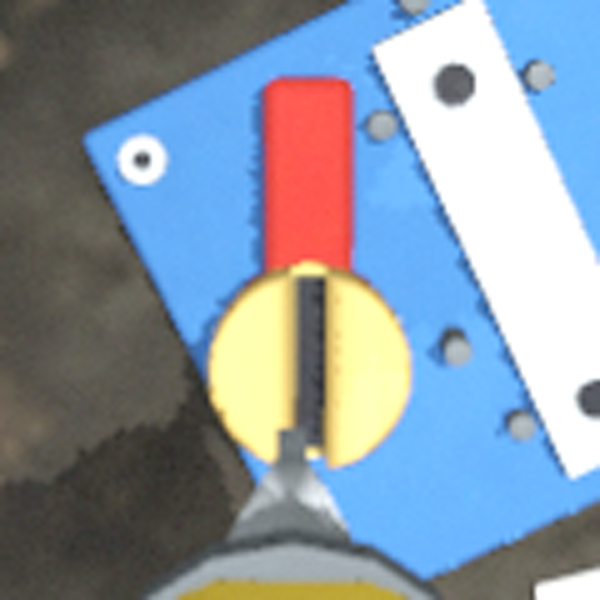

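```bash
python3 - <<'E'
from h import *
t=pickle.load(open("wrist3.pkl","rb"))
o=(215,110)
def A(p,z): return atz(t,zoom(p,o,5),z)
print('head',A([(310,366)],46), 'w',np.linalg.norm(np.diff(A([(208,366),(412,366)],46),axis=0)))
for z,l in ((43,[(312,275),(311,440)]),(30,[(267,90),(267,265)]),(30,[(351,90),(351,255)]),(30,[(309,80),(309,260)])):
    P=A(l,z); d=P[0]-P[1]; print(P[:,:2],np.degrees(np.arctan2(d[1],d[0]))-180)
P=A([(309,85)],30)
for tip in ([535.8,285.2,139.],):
    q=proj(t,[tip, np.add(tip,[0,0,18])]); print('tip px zoom',(q-o)*5)
# plate orientation from wrist
P=A([(85,135),(350,0)],12); d=P[1]-P[0]; print('plate edge',np.degrees(np.arctan2(d[1],d[0])))
P=A([(373,45),(572,478)],20); d=P[1]-P[0]; print('bracket edge',np.degrees(np.arctan2(d[1],d[0])))
E
```

```text
head [[537.15209033 289.25604527  46.        ]] w 39.86212291578693
[[523.37657568 299.89567745]
 [549.86436845 280.19721969]] -36.63746611310506
[[490.29089165 313.38946565]
 [517.97960929 292.77342066]] -36.670072795377024
[[500.10159987 326.67111984]
 [526.40485777 307.57562857]] -35.978688261775176
[[493.6481325  321.16849433]
 [522.19658701 300.17889413]] -36.324337165591174
tip px zoom [[285.77374727 499.5415769 ]
 [285.37570541 535.73077919]]
plate edge 79.82626152337443
bracket edge -10.543719525092815
```

```bash
python3 - <<'E'
from h import *
t=pickle.load(open("wrist3.pkl","rb")); s=pickle.load(open("scene3.pkl","rb"))
o=(215,110); u=np.array([np.cos(np.radians(143.5)),np.sin(np.radians(143.5)),0]); v=np.array([np.cos(np.radians(53.5)),np.sin(np.radians(53.5)),0])
tip=np.array([535.8,285.2,139.4])
c=[tip+11*u+2.25*v,tip+11*u-2.25*v,tip-11*u,tip]
print('wrist zoom',(proj(t,c)-o)*5+2)
print('scene zoom',(proj(s,c)-(130,190))*5+2)
print('scene head c', (proj(s,[[536,285.8,46],[537.2,289.3,46]])-(130,190))*5+2)
print('top head c', (proj(pickle.load(open("top0.pkl","rb")),[[536,285.8,46],[537.2,289.3,46]])-(140,145))*5+2)
E
```

```text
wrist zoom [[303.52706329 428.13479184]
 [272.00129447 428.11131584]
 [287.76762254 574.7251724 ]
 [287.76548933 502.29221508]]
scene zoom [[330.27006152 219.96928144]
 [340.20821186 218.65147365]
 [330.91582768 186.90413482]
 [333.06311819 203.00124811]]
scene head c [[349.86727876 345.72867154]
 [342.71431516 348.41510325]]
top head c [[227.95809125 161.93842467]
 [221.78626146 159.90682141]]
```

```bash
python3 - <<'E'
from h import *
delta((535.86,285.07,240.3),53.51,(536.6,287.5,156.3),53.5)
E
```

```text
d [ 0.084   0.0024 -0.0009] w [0.0002 0.     0.    ]
```

Request:
drive_tool --pt "255 0.004 0.0024 -0.001 0 0 0" --pt "255 0.014 0.0024 -0.001 0 0 0" --pt "255 0.028 0.0024 -0.001 0 0 0" --pt "255 0.042 0.0024 -0.001 0 0 0" --pt "255 0.056 0.0024 -0.001 0 0 0" --pt "255 0.068 0.0024 -0.001 0 0 0" --pt "255 0.077 0.0024 -0.001 0 0 0" --pt "255 0.082 0.0024 -0.001 0 0 0" --pt "255 0.084 0.0024 -0.001 0 0 0" --pt "255 0.084 0.0024 -0.001 0 0 0"

```text
time: 9.67
tool_pos: [536.3, 287.7, 155.9]
tcp_rot: [-116.4, 90.0, -152.9]
ft_force: [0.1, 1.1, -0.9]
finger_gap: 23.6
```

```bash
python3 - <<'E'
from h import *
from bench import snapshot
p,y=adv((535.86,285.07,240.3),53.51,(.084,.0024,-.001),0)
st()
for n in ("wrist","scene","top"):
    s=snapshot(n); cv2.imwrite(f"pics/{n}4.png",s["frame"]); pickle.dump(s,open(f"{n}4.pkl","wb"))
s=pickle.load(open("scene4.pkl","rb"))["frame"][230:310,150:250]
cv2.imwrite("pics/s4z.png",cv2.resize(s,None,fx=7,fy=7,interpolation=cv2.INTER_CUBIC))
s=pickle.load(open("top4.pkl","rb"))["frame"][130:230,130:230]
cv2.imwrite("pics/t4z.png",cv2.resize(s,None,fx=6,fy=6,interpolation=cv2.INTER_CUBIC))
s=pickle.load(open("wrist4.pkl","rb"))["frame"][110:230,215:335]
cv2.imwrite("pics/w4z.png",cv2.resize(s,None,fx=5,fy=5,interpolation=cv2.INTER_CUBIC))
E
```

```text
cmd [536.48 287.59 156.3 ] 53.51
t 9.67 pos [536.3 287.7 155.9] yd 53.51 xaxis [-5.e-04 -3.e-04 -1.e+00] q [ 23.4  11.4  88.8  -0.   79.8 -30.1] F [ 0.1  1.1 -0.9] T [-0.03  0.    0.01] gap 23.6
```

View pics/s4z.png

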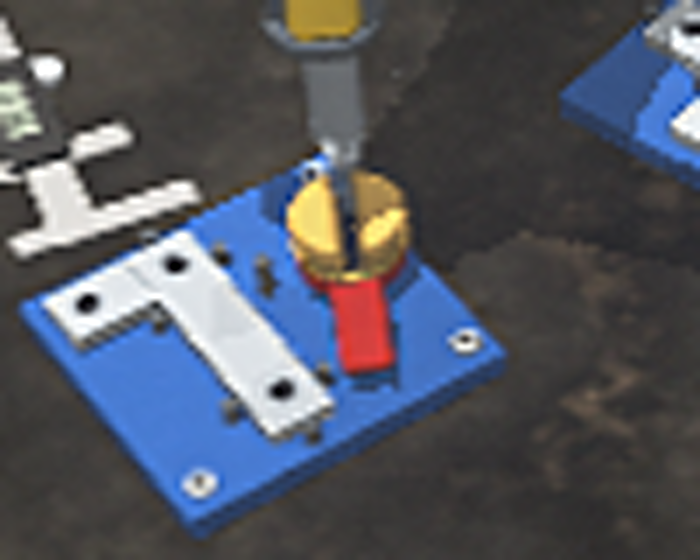

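View pics/t4z.png

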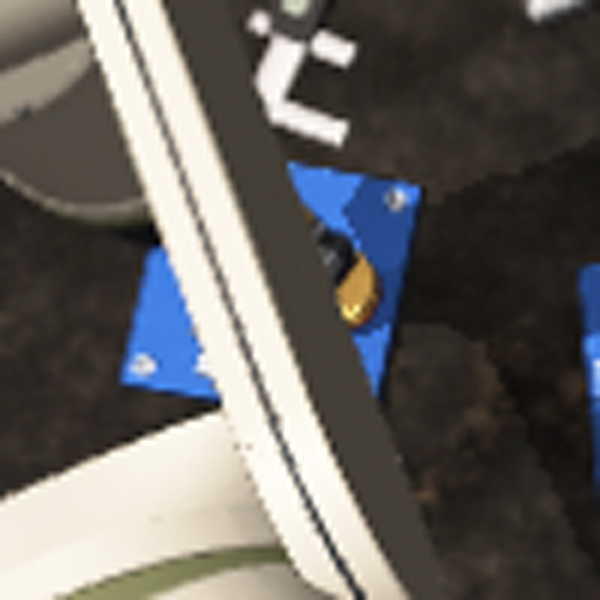

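View pics/w4z.png

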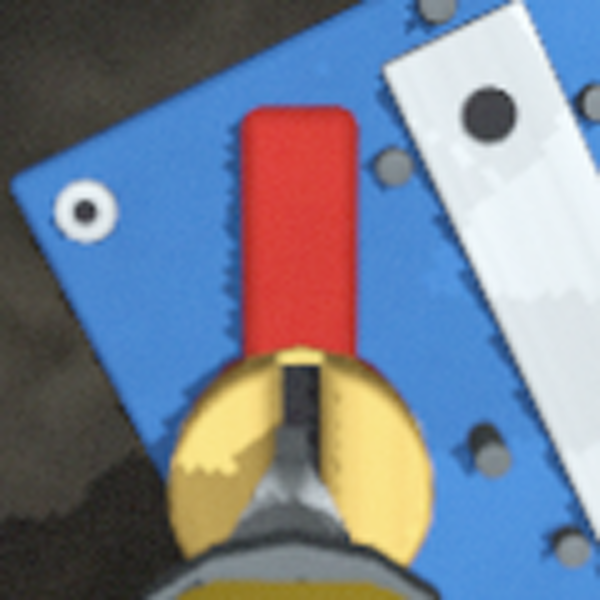

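```bash
python3 - <<'E'
from h import *
t=pickle.load(open("wrist4.pkl","rb")); o=(215,110)
u=np.array([np.cos(np.radians(143.5)),np.sin(np.radians(143.5)),0]); v=np.array([np.cos(np.radians(53.5)),np.sin(np.radians(53.5)),0])
h=atz(t,zoom([(301,482)],o,5),46)[0]; print('head',h)
for z in (54,55,56):
    b=atz(t,zoom([(293,425)],o,5),z)[0]-11*u; print('tip',b,'head-tip u,v',(h-b)@u,(h-b)@v)
tip=np.array([536.3,287.7,55]); print((proj(t,[tip+11*u+2.25*v,tip+11*u-2.25*v])-o)*5+2)
E
```

```text
head [536.89485373 289.62356544  46.        ]
tip [536.49838055 288.42753899  54.        ] head-tip u,v 0.39271610267321183 1.197265349231792
tip [536.30983162 288.56760889  55.        ] head-tip u,v 0.15783297645519204 1.196822397191293
tip [536.12128268 288.7076788   56.        ] head-tip u,v -0.07705014976282779 1.1963794451507939
[[303.83521421 428.47920952]
 [272.30368739 428.45158977]]
```

Request:
drive_tool --pt "255 0 0.0012 0 0 0 0" --pt "255 0.002 0.0012 0 0 0 0" --pt "255 0.004 0.0012 0 0 0 0" --pt "255 0.006 0.0012 0 0 0 0" --pt "255 0.008 0.0012 0 0 0 0" --pt "255 0.01 0.0012 0 0 0 0" --pt "255 0.012 0.0012 0 0 0 0" --pt "255 0.013 0.0012 0 0 0 0" --pt "255 0.014 0.0012 0 0 0 0" --pt "255 0.014 0.0012 0 0 0 0"

```text
time: 10.65
tool_pos: [537.0, 288.7, 142.0]
tcp_rot: [-121.9, 90.0, -158.4]
ft_force: [-0.2, 0.4, -2.0]
finger_gap: 22.7
```

```bash
python3 - <<'E'
from h import *
from bench import snapshot
st()
for n in ("wrist",):
    s=snapshot(n); pickle.dump(s,open(f"{n}5.pkl","wb"))
s=s["frame"][110:230,215:335]
cv2.imwrite("pics/w5z.png",cv2.resize(s,None,fx=5,fy=5,interpolation=cv2.INTER_CUBIC))
E
```

```text
t 10.65 pos [537.  288.7 142. ] yd 53.51 xaxis [-4.e-04 -2.e-04 -1.e+00] q [ 23.4  12.2  89.4   0.   78.4 -30.1] F [-0.2  0.4 -2. ] T [-0.01 -0.01  0.02] gap 22.7
```

View pics/w5z.png

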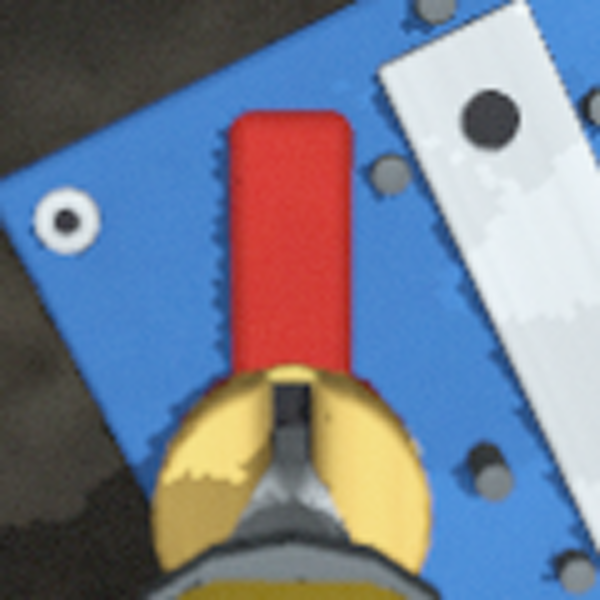

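Request:
drive_tool --pt "255 0.001 0 0 0 0 0" --pt "255 0.002 0 0 0 0 0" --pt "255 0.003 0 0 0 0 0" --pt "255 0.004 0 0 0 0 0" --pt "255 0.0045 0 0 0 0 0" --pt "255 0.005 0 0 0 0 0" --pt "255 0.0055 0 0 0 0 0" --pt "255 0.006 0 0 0 0 0" --pt "255 0.006 0 0 0 0 0" --pt "255 0.006 0 0 0 0 0"

```text
time: 11.53
tool_pos: [537.1, 288.8, 136.3]
tcp_rot: [149.8, 90.0, 113.3]
ft_force: [0.5, -0.5, -1.8]
finger_gap: 23.1
```

```bash
python3 - <<'E'
from h import *
st()
E
```

```text
t 11.53 pos [537.1 288.8 136.3] yd 53.51 xaxis [-0.  0. -1.] q [ 23.4  12.5  89.7   0.   77.8 -30.1] F [ 0.5 -0.5 -1.8] T [-0.   -0.01  0.02] gap 23.1
```

Request:
drive_tool --pt "255 0.0002 0 0 0 0 0" --pt "255 0.0004 0 0 0 0 0" --pt "255 0.0006 0 0 0 0 0" --pt "255 0.0008 0 0 0 0 0" --pt "255 0.001 0 0 0 0 0" --pt "255 0.001 0 0 0 0 0" --pt "255 0.001 0 0 0 0 0" --pt "255 0.001 0 0 0 0 0" --pt "255 0.001 0 0 0 0 0" --pt "255 0.001 0 0 0 0 0"

```text
time: 12.37
tool_pos: [537.1, 288.8, 135.3]
tcp_rot: [-133.1, 90.0, -169.6]
ft_force: [-0.6, -0.5, -1.1]
finger_gap: 22.6
```

```bash
python3 - <<'E'
from h import *
st()
adv((536.48,287.59,156.3),53.51,(.021,.0012,0),0)
E
```

```text
t 12.37 pos [537.1 288.8 135.3] yd 53.52 xaxis [-0. -0. -1.] q [ 23.4  12.5  89.8   0.   77.7 -30.1] F [-0.6 -0.5 -1.1] T [ 0.04  0.03 -0.  ] gap 22.6
cmd [537.19 288.55 135.3 ] 53.51
```

Request:
drive_tool --pt "255 0 0 0 0.02 0 0" --pt "255 0 0 0 0.06 0 0" --pt "255 0 0 0 0.12 0 0" --pt "255 0 0 0 0.18 0 0" --pt "255 0 0 0 0.25 0 0" --pt "255 0 0 0 0.32 0 0" --pt "255 0 0 0 0.39 0 0" --pt "255 0 0 0 0.46 0 0" --pt "255 0 0 0 0.53 0 0" --pt "255 0 0 0 0.6 0 0"

```text
time: 13.2
tool_pos: [537.3, 288.9, 135.3]
tcp_rot: [99.5, 90.0, 28.4]
ft_force: [0.4, 0.8, -2.4]
finger_gap: 23.1
```

Request:
drive_tool --pt "255 0 0 0 0.07 0 0" --pt "255 0 0 0 0.14 0 0" --pt "255 0 0 0 0.21 0 0" --pt "255 0 0 0 0.28 0 0" --pt "255 0 0 0 0.35 0 0" --pt "255 0 0 0 0.41 0 0" --pt "255 0 0 0 0.46 0 0" --pt "255 0 0 0 0.5 0 0" --pt "255 0 0 0 0.52 0 0" --pt "255 0 0 0 0.52 0 0"

```text
time: 14.03
tool_pos: [537.5, 288.8, 135.3]
tcp_rot: [115.2, 90.0, 14.5]
ft_force: [2.6, 0.3, -1.9]
finger_gap: 23.1
```

```bash
python3 - <<'E'
from h import *
from bench import snapshot
st()
for n in ("wrist","scene"):
    s=snapshot(n); pickle.dump(s,open(f"{n}6.pkl","wb")); cv2.imwrite(f"pics/{n}6.png",s["frame"])
s=s["frame"][220:310,140:240]
cv2.imwrite("pics/s6z.png",cv2.resize(s,None,fx=6,fy=6,interpolation=cv2.INTER_CUBIC))
E
```

```text
t 14.03 pos [537.5 288.8 135.3] yd -10.72 xaxis [ 8.e-04  2.e-04 -1.e+00] q [23.4 12.6 89.8 -0.  77.6 34.2] F [ 2.6  0.3 -1.9] T [ 0.16 -0.6   0.05] gap 23.1
```

View pics/wrist6.png

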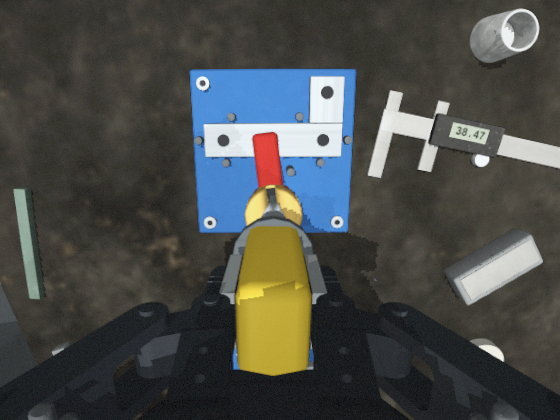

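View pics/s6z.png

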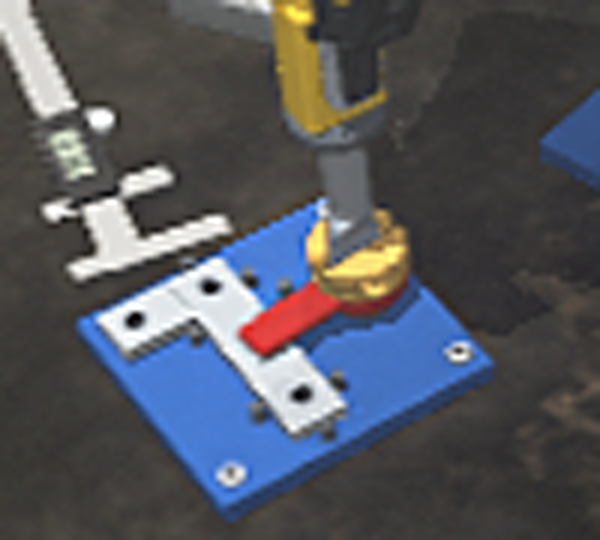

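Request:
drive_tool --pt "255 0 0 0 0.02 0 0" --pt "255 0 0 0 0.04 0 0" --pt "255 0 0 0 0.06 0 0" --pt "255 0 0 0 0.08 0 0" --pt "255 0 0 0 0.1 0 0" --pt "255 0 0 0 0.1 0 0" --pt "255 0 0 0 0.1 0 0" --pt "255 0 0 0 0.1 0 0" --pt "255 0 0 0 0.1 0 0" --pt "255 0 0 0 0.1 0 0"

```text
time: 14.97
tool_pos: [537.3, 288.8, 135.4]
tcp_rot: [109.8, 90.0, 3.4]
ft_force: [4.7, 0.5, -3.2]
finger_gap: 23.2
```

```bash
python3 - <<'E'
from h import *
from bench import snapshot
st()
s=snapshot("wrist"); pickle.dump(s,open(f"wrist7.pkl","wb")); 
s=s["frame"][60:240,180:360]
cv2.imwrite("pics/w7z.png",cv2.resize(s,None,fx=3.3,fy=3.3,interpolation=cv2.INTER_CUBIC))
E
```

```text
t 14.97 pos [537.3 288.8 135.4] yd -16.38 xaxis [ 4.e-04  0.e+00 -1.e+00] q [23.4 12.5 89.8 -0.  77.7 39.8] F [ 4.7  0.5 -3.2] T [ 0.18 -1.32  0.07] gap 23.2
```

View pics/w7z.png

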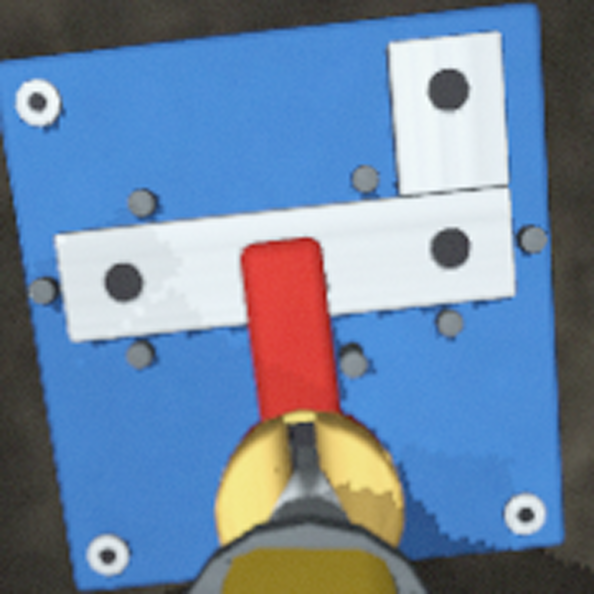

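Request:
drive_tool --pt "255 0 0 0 -0.02 0 0" --pt "255 0 0 0 -0.04 0 0" --pt "255 0 0 0 -0.06 0 0" --pt "255 0 0 0 -0.08 0 0" --pt "255 0 0 0 -0.09 0 0" --pt "255 0 0 0 -0.09 0 0" --pt "255 -0.002 0 0 -0.09 0 0" --pt "255 -0.005 0 0 -0.09 0 0" --pt "255 -0.01 0 0 -0.09 0 0" --pt "255 -0.016 0 0 -0.09 0 0"

```text
time: 15.85
tool_pos: [536.3, 288.5, 151.3]
tcp_rot: [-64.7, 89.9, -166.0]
ft_force: [-0.1, -0.0, -0.8]
finger_gap: 22.8
```

Request:
drive_tool --pt "255 -0.008 0 0 0 0 0" --pt "255 -0.018 0 0 0 0 0" --pt "255 -0.03 0 0 0 0 0" --pt "255 -0.044 0 0 0 0 0" --pt "255 -0.06 0 0 0 0 0" --pt "255 -0.076 0 0 0 0 0" --pt "255 -0.092 0 0 0 0 0" --pt "255 -0.106 0 0 0 0 0" --pt "255 -0.116 0 0 0 0 0" --pt "255 -0.12 0 0 0 0 0"

```text
time: 16.68
tool_pos: [537.9, 289.2, 274.4]
tcp_rot: [125.0, 89.8, 23.8]
ft_force: [0.7, -0.7, -1.5]
finger_gap: 23.2
```

```bash
python3 - <<'E'
from h import *
from bench import snapshot
p,y=adv((537.19,288.55,135.3),53.51,(-.136,0,0),1.12+.1-.09)
st()
for n in ("wrist","scene"):
    s=snapshot(n); pickle.dump(s,open(f"{n}8.pkl","wb")); cv2.imwrite(f"pics/{n}8.png",s["frame"])
delta(p,y,(505,10,285),35)
E
```

```text
cmd [537.19 288.55 271.3 ] -11.23
t 16.68 pos [537.9 289.2 274.4] yd -11.23 xaxis [ 0.0034  0.0015 -1.    ] q [23.4  8.1 80.1  0.  91.6 34.7] F [ 0.7 -0.7 -1.5] T [-0.   -0.02 -0.01] gap 23.2
d [-0.0137  0.0227  0.2795] w [-0.8069  0.      0.    ]
```

View pics/wrist8.png

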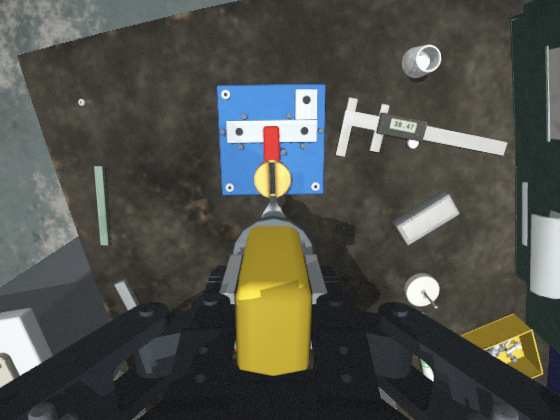

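View pics/scene8.png

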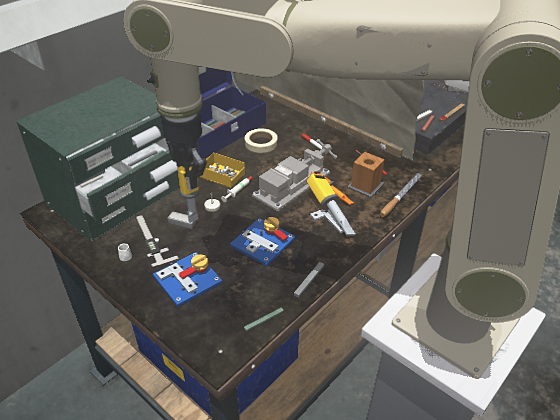

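Request:
drive_tool --pt "255 -0.001 0.001 0.011 -0.03 0 0" --pt "255 -0.002 0.003 0.035 -0.1 0 0" --pt "255 -0.004 0.005 0.068 -0.19 0 0" --pt "255 -0.006 0.008 0.104 -0.3 0 0" --pt "255 -0.008 0.012 0.14 -0.41 0 0" --pt "255 -0.01 0.015 0.178 -0.52 0 0" --pt "255 -0.012 0.018 0.214 -0.62 0 0" --pt "255 -0.014 0.021 0.246 -0.71 0 0" --pt "255 -0.014 0.022 0.27 -0.77 0 0" --pt "255 -0.014 0.023 0.28 -0.8 0 0"

```text
time: 17.62
tool_pos: [504.1, 6.6, 284.2]
tcp_rot: [-98.7, 89.9, -154.0]
ft_force: [0.1, 0.5, -1.0]
finger_gap: 22.8
```

```bash
python3 - <<'E'
from h import *
p,y=adv((537.19,288.55,271.3),-11.23,(-.014,.023,.28),-.8)
st()
delta(p,y,(438.8,-267.4,285.3),75.51)
E
```

```text
cmd [505.22   9.43 285.3 ] 34.61
t 17.62 pos [504.1   6.6 284.2] yd 34.66 xaxis [-1.9e-03 -9.0e-04 -1.0e+00] q [ -5.   -8.3  95.5  -0.1  92.9 -39.7] F [ 0.1  0.5 -1. ] T [0.01 0.02 0.01] gap 22.8
d [ 0.     -0.2119  0.1901] w [-0.7139  0.      0.    ]
```

Request:
drive_tool --pt "255 0 -0.009 0.008 -0.03 0 0" --pt "255 0 -0.027 0.024 -0.09 0 0" --pt "255 0 -0.052 0.046 -0.17 0 0" --pt "255 0 -0.08 0.072 -0.27 0 0" --pt "255 0 -0.108 0.097 -0.37 0 0" --pt "255 0 -0.136 0.122 -0.47 0 0" --pt "255 0 -0.163 0.147 -0.56 0 0" --pt "255 0 -0.187 0.168 -0.64 0 0" --pt "255 0 -0.205 0.184 -0.69 0 0" --pt "255 0 -0.212 0.19 -0.714 0 0"

```text
time: 18.45
tool_pos: [436.8, -270.0, 283.7]
tcp_rot: [-174.7, 89.9, 170.9]
ft_force: [0.8, 0.8, -1.9]
finger_gap: 23.4
```

Request:
drive_tool --pt "255 0 0 0 0 0 0" --pt "255 0.004 0 0 0 0 0" --pt "255 0.012 0 0 0 0 0" --pt "255 0.022 0 0 0 0 0" --pt "255 0.032 0 0 0 0 0" --pt "255 0.042 0 0 0 0 0" --pt "255 0.051 0 0 0 0 0" --pt "255 0.057 0 0 0 0 0" --pt "255 0.06 0 0 0 0 0" --pt "255 0.06 0 0 0 0 0"

```text
time: 19.28
tool_pos: [438.2, -266.8, 224.2]
tcp_rot: [156.3, 89.9, 141.8]
ft_force: [0.6, -0.3, -1.0]
finger_gap: 22.9
```

```bash
python3 - <<'E'
from h import *
from bench import snapshot
p,y=adv((505.22,9.43,285.3),34.61,(.06,-.212,.19),-.714)
st()
for n in ("wrist","scene"):
    s=snapshot(n); pickle.dump(s,open(f"{n}9.pkl","wb")); cv2.imwrite(f"pics/{n}9.png",s["frame"])
s=s["frame"][80:220,310:430]
cv2.imwrite("pics/s9z.png",cv2.resize(s,None,fx=4.2,fy=4.2,interpolation=cv2.INTER_CUBIC))
E
```

```text
cmd [ 438.65 -267.36  225.3 ] 75.52
t 19.28 pos [ 438.2 -266.8  224.2] yd 75.52 xaxis [-1.2e-03  9.0e-04 -1.0e+00] q [ -37.1   -5.8   99.4    0.    86.5 -112.6] F [ 0.6 -0.3 -1. ] T [-0.   -0.    0.03] gap 22.9
```

View pics/wrist9.png

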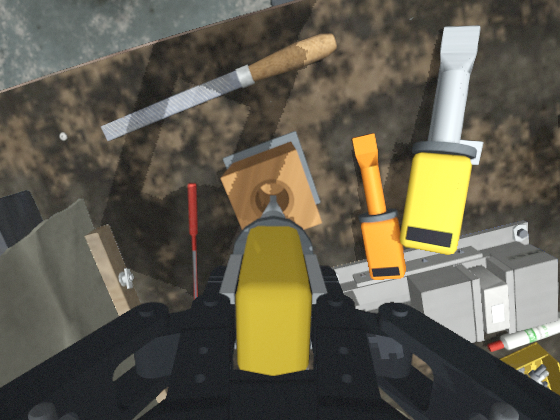

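View pics/s9z.png

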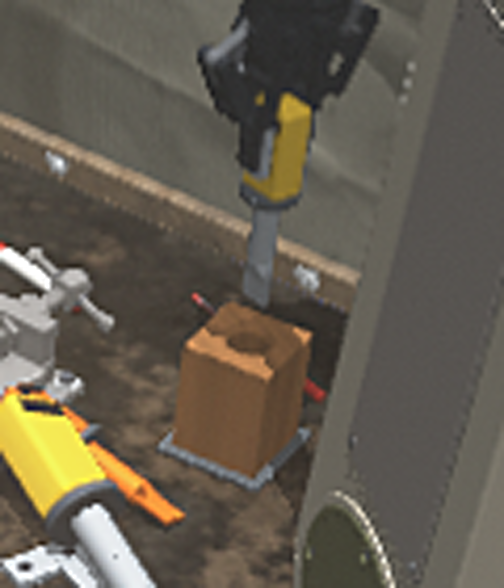

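Request:
drive_tool --pt "255 0.003 0 0 0 0 0" --pt "255 0.008 0 0 0 0 0" --pt "255 0.014 0 0 0 0 0" --pt "255 0.02 0 0 0 0 0" --pt "255 0.026 0 0 0 0 0" --pt "255 0.032 0 0 0 0 0" --pt "255 0.038 0 0 0 0 0" --pt "255 0.042 0 0 0 0 0" --pt "255 0.045 0 0 0 0 0" --pt "255 0.045 0 0 0 0 0"

```text
time: 20.22
tool_pos: [438.2, -266.9, 179.4]
tcp_rot: [156.5, 89.9, 142.0]
ft_force: [-0.2, -1.0, -1.5]
finger_gap: 23.3
```

```bash
python3 - <<'E'
from h import *
st()
E
```

```text
t 20.22 pos [ 438.2 -266.9  179.4] yd 75.52 xaxis [-1.1e-03  8.0e-04 -1.0e+00] q [ -37.1   -4.3  102.7    0.    81.7 -112.6] F [-0.2 -1.  -1.5] T [ 0.03  0.03 -0.  ] gap 23.3
```

Tip now inside the bore with no contact; commanded z is 180.3. Lower 69 mm to 111.3.

Request:
drive_tool --pt "255 0.005 0 0 0 0 0" --pt "255 0.012 0 0 0 0 0" --pt "255 0.02 0 0 0 0 0" --pt "255 0.029 0 0 0 0 0" --pt "255 0.038 0 0 0 0 0" --pt "255 0.047 0 0 0 0 0" --pt "255 0.055 0 0 0 0 0" --pt "255 0.061 0 0 0 0 0" --pt "255 0.065 0 0 0 0 0" --pt "255 0.067 0 0 0 0 0"

```text
time: 21.05
tool_pos: [438.3, -266.9, 112.4]
tcp_rot: [158.5, 89.9, 144.0]
ft_force: [0.7, -0.1, -2.2]
finger_gap: 23.0
```

Request:
drive_tool --pt "255 0.0006 0 0 0 0 0" --pt "255 0.0012 0 0 0 0 0" --pt "255 0.0018 0 0 0 0 0" --pt "255 0.0024 0 0 0 0 0" --pt "255 0.0028 0 0 0 0 0" --pt "255 0.0028 0 0 0 0 0" --pt "255 0.0028 0 0 0 0 0" --pt "255 0.0028 0 0 0 0 0" --pt "255 0.0028 0 0 0 0 0" --pt "255 0.0028 0 0 0 0 0"

```text
time: 21.88
tool_pos: [438.8, -267.4, 111.1]
tcp_rot: [-26.1, 90.0, -40.5]
ft_force: [-1.7, 0.8, 5.2]
finger_gap: 23.1
```

```bash
python3 - <<'E'
from h import *
st()
E
```

```text
t 21.88 pos [ 438.8 -267.4  111.1] yd 75.52 xaxis [ 6.e-04 -5.e-04 -1.e+00] q [ -37.1   -0.6  106.6   -0.    74.  -112.6] F [-1.7  0.8  5.2] T [0.2  0.26 0.03] gap 23.1
```

Collar seated (z 111.1 as at grasp, +5 N). Release, then rise.

Request:
drive_tool --pt "220 0 0 0 0 0 0" --pt "180 0 0 0 0 0 0" --pt "140 0 0 0 0 0 0" --pt "100 0 0 0 0 0 0" --pt "60 0 0 0 0 0 0" --pt "60 0 0 0 0 0 0" --pt "60 0 0 0 0 0 0" --pt "60 0 0 0 0 0 0" --pt "60 0 0 0 0 0 0" --pt "60 -0.003 0 0 0 0 0"

```text
time: 22.72
tool_pos: [438.2, -266.9, 113.0]
tcp_rot: [156.7, 89.9, 142.2]
ft_force: [-0.2, 0.2, -0.4]
finger_gap: 64.9
```

Request:
drive_tool --pt "60 -0.006 0 0 0 0 0" --pt "60 -0.016 0 0 0 0 0" --pt "60 -0.03 0 0 0 0 0" --pt "60 -0.048 0 0 0 0 0" --pt "60 -0.068 0 0 0 0 0" --pt "60 -0.09 0 0 0 0 0" --pt "60 -0.112 0 0 0 0 0" --pt "60 -0.134 0 0 0 0 0" --pt "60 -0.152 0 0 0 0 0" --pt "60 -0.16 0 0 0 0 0"

```text
time: 23.55
tool_pos: [439.6, -267.9, 278.0]
tcp_rot: [-22.7, 89.7, -37.2]
ft_force: [0.5, 0.4, 0.6]
finger_gap: 65.6
```

Request:
drive_tool --pt "60 -0.01 0 0 0 0 0" --pt "60 -0.02 0 0 0 0 0" --pt "60 -0.02 0 0 0 0 0" --pt "60 -0.02 0 0 0 0 0" --pt "60 -0.02 0 0 0 0 0" --pt "60 -0.02 0 0 0 0 0" --pt "60 -0.02 0 0 0 0 0" --pt "60 -0.02 0 0 0 0 0" --pt "60 -0.02 0 0 0 0 0" --pt "60 -0.02 0 0 0 0 0"

```text
time: 24.38
tool_pos: [438.5, -267.1, 293.3]
tcp_rot: [157.9, 90.0, 143.4]
ft_force: [-0.0, -0.3, 0.9]
finger_gap: 64.9
```

```bash
python3 - <<'E'
from h import *
from bench import snapshot
st()
for n in ("wrist","scene","top"):
    s=snapshot(n); pickle.dump(s,open(f"{n}10.pkl","wb")); cv2.imwrite(f"pics/{n}10.png",s["frame"])
s=s["frame"][145:260,140:300]
a=cv2.imread("pics/top0.png")[145:260,140:300]
cv2.imwrite("pics/t10z.png",cv2.resize(np.vstack([a,s]),None,fx=2.6,fy=2.6,interpolation=cv2.INTER_CUBIC))
E
```

```text
t 24.38 pos [ 438.5 -267.1  293.3] yd 75.51 xaxis [-3.e-04  2.e-04 -1.e+00] q [ -37.1   -7.    93.4   -0.    93.7 -112.6] F [-0.  -0.3  0.9] T [-0.05  0.    0.02] gap 64.9
```

View pics/wrist10.png

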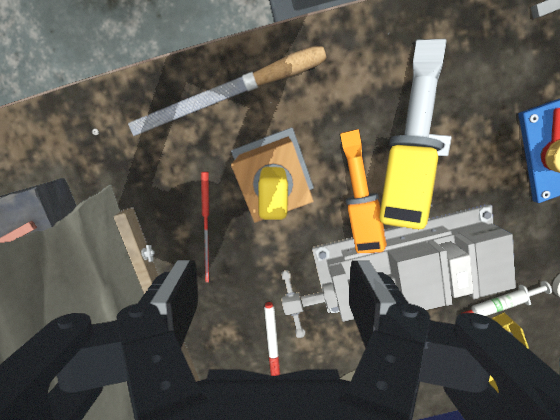

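View pics/scene10.png

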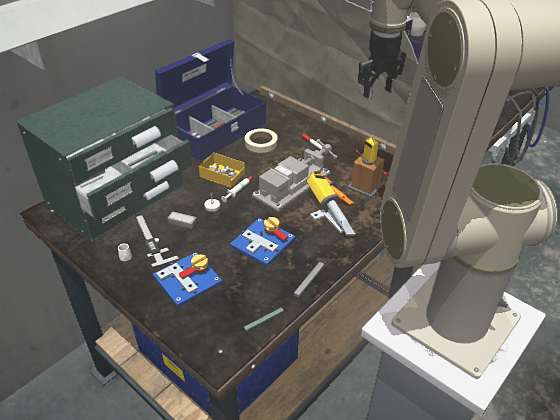

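View pics/t10z.png

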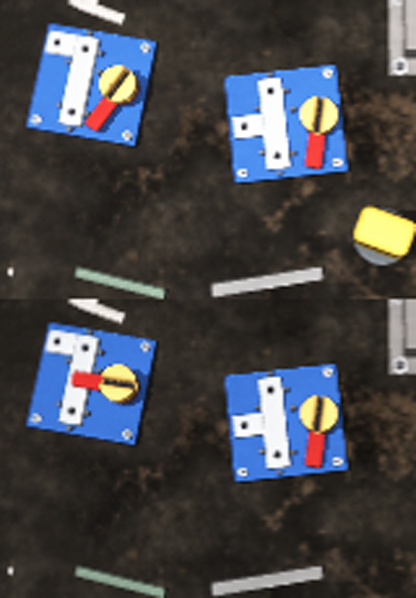

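```bash
python3 - <<'E'
from h import *
s=pickle.load(open("top10.pkl","rb"))["frame"]
a=cv2.imread("pics/top0.png")
m=[x[195:245,300:330] for x in (a,cv2.imread("pics/t2.png"),s)]
cv2.imwrite("pics/c10.png",cv2.resize(np.hstack(m),None,fx=8,fy=8,interpolation=cv2.INTER_CUBIC))
T=a[198:212,303:319]; r=cv2.matchTemplate(s[190:220,295:327],T,cv2.TM_CCOEFF_NORMED); print(cv2.minMaxLoc(r),'expect (8,8)')
E
```

```text
(-0.35580185055732727, 0.9085426926612854, (3, 15), (8, 8)) expect (8,8)
```

View pics/c10.png

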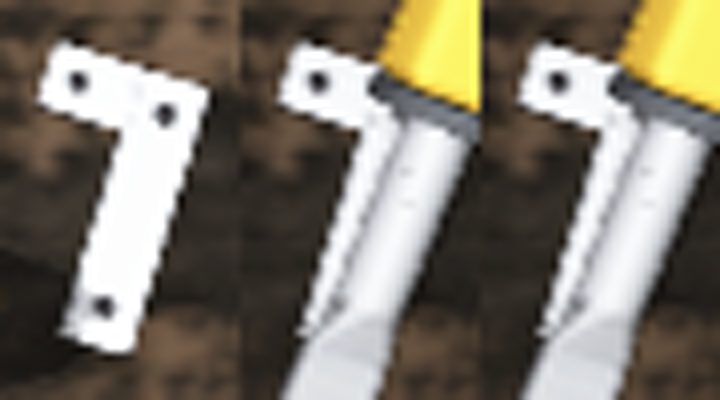

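The sample is where it was at the start. The driver is upright in its stand and the clamp is locked.

```bash
python3 -c "
from bench import hand_in; print(hand_in())"
```

```text
the job is handed in; nothing more can be done
None
```

I locked the clamp over the L-shaped bracket and put the driver back upright in its wooden stand. The job was handed in at about 24.5 s of the 61 s allowed; no verdict was reported.

**Turn:** I took the smaller yellow driver from the stand and lowered its blade to within about 1 mm of the slot floor, by the arm's own height reading. I then turned it about 70° clockwise. The picture with the blade still in the slot shows the red bar square across the bracket, against its stop pin.

**Driver:** On lowering, the tool height matched the height at grasp (111.1 mm against 111.0 mm) and the upward force was 5 N, so the collar is resting on the stand. After release the pictures show it upright in the stand, and the gripper is well above it, touching nothing.

**Other parts:** In the top view before and after, the T-bracket clamp and both clamped brackets look unchanged. The visible end of the sample matched its starting position to the pixel.

**Disagreements:**
- The cameras put the screw head about 3.5 mm apart. I settled it with a close wrist view of the blade against the slot and shifted sideways 1.2 mm.
- The decoy large yellow and orange drivers, which stood free at the start, fell over before I lifted anything. The arm was not near them as far as I could tell. The large yellow one now lies on the sample.

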